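# Open a combination padlock from its case and hold it up

### The arm

A 6-joint arm with a two-finger parallel gripper is mounted at the origin on the work surface. World frame = base frame: x ahead of the robot, y to its left, z up, the work surface at z = 0. Lengths are in mm, angles in rad, forces in N, time in s.
With the tool pointing down it reaches from about 300 to 775 mm from the base axis. Payload 14.6 kg.
Tool frame: the origin (TCP) lies between the finger pads; the fingertips stand 19 mm ahead of it and the grasp point (between the pads) is the TCP; z points along the fingers, y is the line along which they close (so a half turn about z gives the same grasp; the last joint's range is limited). The gripper opens to 94 mm and grips with 3 to 60 N. Pads are 16 mm wide; open, the fingers measure 119 mm over their backs; the gripper's body (75 mm by 177 mm) begins 78 mm behind the grasp point.
Start: joints at [-1.191, 0.3, 1.521, -0, 1.321, -0.067], TCP at [237.637, -496.002, 224.446] pointing down, gripper open.
Joint ranges: [-3.03, 3.03], [-0.79, 2.21], [0.23, 2.52], [-1.04, 4.18], [0, 3.07], [-2.55, 2.55]. Speed limits (rad/s): [2.22, 2.22, 2.57, 3.14, 3.14, 3.14].

### API

Orientations are given as [roll, pitch, yaw] about the fixed x, y, z axes, in that order (R = Rz(yaw) Ry(pitch) Rx(roll)).
In Python, from cell import monitor, imaging, job, find_in, trace gives the robot as it stands. The module is installed in compiled form; this text tells all that it offers.
- The arm moves only by the tool arm_command, never from a script. Its argument "steps" is a list of rows, each a list of 5 numbers: the opening, from 0 (shut) to 1 (fully open), then the shift along the tool's x, y, z in mm, then the turn about the tool's z in degrees. In form: [[gripper, dx, dy, dz, turn], ...]. A call has 1 to 20 rows; each row is the pose to reach, as a shift and turn from the pose commanded when the call began, along the tool's axes at that moment; what a row does not reach only later rows make up. A row lasts 1/8 s, in which the tool goes at most 62.5 mm and 10.7 degrees, less where a joint would pass 70% of its speed; a pose out of reach is approached as far as the arm can. A call with a gripper value outside its range is refused whole. The fingers move at their own pace and stop on an object; "force" is the grip in N (left out, the last holds). Time passes only in rows, so rows that repeat a pose let the fingers close. It gives the time, the measured TCP pose, the force, the opening and the grip force at its end, in the units of the state.
- monitor.read_state(): the state, without advancing time (a new reading comes with each control period).
- imaging.camera(name): name is "side" or "top"; returns a dict with "img" (400x640x3 uint8, red, green, blue), "mtx" (3x3 intrinsics, pixels), "view" (4x4, takes a point from world to camera coordinates). Camera axes: x right, y down, z forward; pixel columns grow to the right and rows downward; lengths in mm; the calibration is good to about 2 mm. A picture is of the moment at which its call begins. There is no depth.
- job.sign_off(): hands the job in; it is judged then, once.
Trained networks look in a picture, given as the dict that the camera call returned (one of the last four; its "shot" number tells which), for a name from the list of things; names that differ only in an ending like _2 or _b are one class to them, and where a whole thing is asked for, a point or a joint stands for the part that bears it (a point fixed in the world has none). Each returns a list of dicts, best first, with "p" (0 to 1); they miss things now and then, are a little off and sometimes report something else, mostly with a low value. They report only what shows in the picture. A call takes as long as a camera call. They do not tell look-alikes from the thing itself.
- find_in(picture, target): "rect" ([centre column, centre row, width, height] in pixels, round what is visible of it).
- trace(picture, target): "region" (400x640 bool, what is visible of it) and "rect" ([centre column, centre row, width, height] in pixels, round what is visible of it).
The state is a dict: "clock": time; "joints": joint angles; "qd": joint speeds; "effort": joint torques, N m; "eef_pos": TCP position; "eef_rot": TCP orientation; "wrist_force": force on the tool from outside, world axes, zero at the start; "moment": the same for the moment, N m; "finger_gap": finger opening in mm; "finger_force": force on a finger pad.
Only numpy, scipy, OpenCV 4.12 (cv2) and the standard library are available. Lean on these libraries where they do the work, as an engineer would, in place of code of your own. Each camera call takes 0.05 s, during which the arm holds its last target. There are 200 camera calls.

### The job

Lift the loose lid off the green case by its knob and set it down, right way up, on the bench clear of the case. With the padlock still in its cradle, turn its dial clockwise, click by click, until the pointer clicks into the notch at the long mark on the shackle side, then pull the shackle fully out. Then take the lock out and finish still holding it in the gripper: open, level with the dial facing up, and at least 15 cm above the bench; leave the other things alone.

Things in the scene. Friction and masses are not known exactly. Their poses are not given: they have to be found in the camera images.
- case: Green flat case base, 172 x 122 mm, 10 mm thick, fixed to the bench; origin at the centre of its underside, long side along its x. A rim on it (140 x 90 mm, 6 mm high) keeps the lid in place; a black cradle block rises to 28 mm above the bench, 62 x 66 mm, centred 20 mm to the +x side of the origin, with 8 mm high lips (top at 36 mm) around the padlock and 1.5 mm play. The case can stand turned by up to 0.4 rad either way; the shackle side, its -x, faces the robot.
- lid: Loose deep green lid, an upside-down box 152 x 102 mm and 76 mm high with 3 mm walls, about 0.2 kg, covering the padlock and resting on the case base 10 mm above the bench; origin at the centre of its open underside, z up through the knob. It must rise by more than 65 mm before it clears the lock.
- lid_knob (a point): Grip centre of the lid's black round knob: a cylinder 28 mm across and 20 mm high, on the lid's axis 96 mm above its underside, with 10 mm of thinner neck below.
- lock: Steel padlock lying on its back in the cradle, about 0.4 kg in all; body 50 mm (x) x 54 mm (y) x 26 mm high; origin at the centre of its underside (28 mm above the bench at the start), shackle pointing to its -x, dial on top. Its sides stand 18 mm clear above the cradle lips, so it can be gripped across its 54 mm width (along its y) and lifted straight out.
- dial_grip (a point): Middle of the finger bar of the black dial, on the dial's axis 38 mm above the lock's underside. The bar is 36 mm long, 12 mm wide and 13 mm high (31.5 to 44.5 mm above the lock's underside), on a disc 42 mm across; a white line and nose mark its pointer end. The point's -x axis runs along the bar to the pointer end.
- dial (a joint): Dial angle in rad, counter-clockwise from above positive, -0.7 to 2.1. 0 is the opening notch: pointer towards the shackle (lock's -x), at the long raised mark. Starts at 0.8 to 1.6. Notches every 30 degrees (0.524 rad), about 0.07 N m to leave; a spring draws the released dial into the nearest one. The shackle is free only within 0.12 rad of 0 (pulling cams the dial true from 0.2).
- shackle (a joint): Travel of the shackle out of the lock body in m: 0 shut, 0.016 fully open. It slides along the lock's -x with about 3 N of friction, stays where it is left, and is blocked unless the dial stands at its opening notch.
- shackle_crown (a point): Middle of the crown of the U-shaped shackle: an 8 mm round steel bar, 15 mm above the lock's underside (43 mm above the bench at the start), 75 mm from the lock's centre when shut. The crown's bar runs along the lock's y and is straight for 24 mm; the opening inside the U is 34 mm wide and 46 mm deep from body to crown when shut. Below it is only the case base, 10 mm high.
- multimeter: Bystander: orange hand multimeter, 150 x 78 x 36 mm, lying on the bench beyond the case.
- jar: Bystander: closed amber glass jar, 60 mm across, 85 mm high, beyond the case.
- screwdriver: Bystander: screwdriver lying on the bench well to the right of the case.
Mind the look-alikes: they are no part of the job. There is more than one size of the lid; the job needs the larger. There is more than one size of the case; the one meant has the size given above.

How it is judged:
By the outcome, as a careful person would: the job done as asked, in the order asked, and still so for the second after the job is handed in, while the arm keeps its last pose, push and grip.
It also fails if it takes over 67 s, if anything falls off the work surface, if the arm or the gripper's body presses on something with over 40 N, if the wrist force passes 120 N, or if a joint passes its speed limit or range.

## Working session

There is one attempt and no reset: what is moved stays moved. The work goes in short steps, Python scripts to look and compute and a tool call to move; the robot and the scene stay as the last step left them, time stands still between calls to the robot, and variables do not carry over. Pictures are saved under pics/ and viewed, at most 10 in all, crops included, and the job is handed in when it is done.

Besides the shell and the picture viewer there is one more tool, called after "Emit:" in YAML: its name, and indented under it one key for each argument. arm_command: Moves the arm, as the interface text tells. Its arguments: {"type":"object","properties":{"steps":{"type":"array","items":{"type":"array","items":{"type":"number"}}},"force":{"type":"number"}},"required":["steps"]}

```bash
mkdir -p pics
cat > h.py <<'E'
import numpy as np, cv2
from cell import monitor, imaging, job, find_in, trace
def ray(c,px):
    V=np.array(c["view"]);R=V[:3,:3];t=V[:3,3]
    d=R.T@(np.linalg.inv(c["mtx"])@np.array([px[0],px[1],1.]))
    return -R.T@t,d
def atz(c,px,z):
    o,d=ray(c,px);return o+d*(z-o[2])/d[2]
def proj(c,P):
    V=np.array(c["view"]);q=np.array(c["mtx"])@(V[:3,:3]@np.array(P,float)+V[:3,3]);return q[:2]/q[2]
def tri(c1,p1,c2,p2):
    A=np.zeros((3,3));b=np.zeros(3)
    for c,p in((c1,p1),(c2,p2)):
        o,d=ray(c,p);d=d/np.linalg.norm(d);M=np.eye(3)-np.outer(d,d);A+=M;b+=M@o
    return np.linalg.solve(A,b)
def save(c,n): cv2.imwrite("pics/"+n,c["img"][:,:,::-1])
E
python3 - <<'E'
from h import *
t=imaging.camera("top");s=imaging.camera("side")
im=np.vstack([t["img"],s["img"]]);cv2.imwrite("pics/a.png",cv2.resize(im[:,:,::-1],(480,600),interpolation=cv2.INTER_AREA))
save(t,"t.png");save(s,"s.png")
for n in["lid","lid_knob","case","multimeter","jar","screwdriver"]:
    for k,c in(("t",t),("s",s)):
        print(n,k,[(np.round(r["rect"]).astype(int).tolist(),round(r["p"],2),np.round(atz(c,r["rect"][:2],{"lid_knob":106,"lid":86}.get(n,0))).tolist()) for r in find_in(c,n)][:4])
for c in(t,s):print(np.round(ray(c,(320,200))[0]),np.round(c["view"],3).tolist(),c["mtx"][0][0])
E
```

```text
lid t [([163, 215, 61, 44], 0.79, [562.0, 213.0, 86.0]), ([242, 215, 60, 77], 0.67, [555.0, 40.0, 86.0])]
lid s [([328, 160, 30, 18], 0.96, [568.0, 155.0, 86.0]), ([331, 188, 60, 50], 0.65, [561.0, -26.0, 86.0]), ([367, 309, 95, 26], 0.28, [583.0, -516.0, 86.0])]
lid_knob t [([161, 217, 61, 49], 0.95, [554.0, 210.0, 106.0]), ([240, 213, 68, 82], 0.75, [554.0, 40.0, 106.0])]
lid_knob s [([330, 187, 58, 44], 0.8, [557.0, -59.0, 106.0]), ([328, 160, 36, 16], 0.69, [566.0, 114.0, 106.0])]
case t [([250, 220, 54, 79], 0.94, [561.0, 32.0, 0.0]), ([241, 217, 56, 79], 0.66, [569.0, 53.0, 0.0]), ([242, 319, 52, 66], 0.58, [333.0, 55.0, 0.0])]
case s [([256, 200, 47, 26], 0.96, [341.0, 78.0, 0.0]), ([331, 205, 67, 22], 0.79, [565.0, 21.0, 0.0])]
multimeter t [([229, 135, 44, 66], 0.91, [776.0, 80.0, 0.0])]
multimeter s [([398, 188, 52, 24], 0.93, [785.0, 104.0, 0.0])]
jar t [([312, 130, 23, 29], 0.67, [779.0, -125.0, 0.0])]
jar s [([407, 217, 22, 44], 0.74, [775.0, -67.0, 0.0])]
screwdriver t [([447, 193, 31, 76], 0.87, [604.0, -440.0, 0.0])]
screwdriver s [([370, 308, 95, 27], 0.67, [606.0, -424.0, 0.0])]
[ 316. -103. 1147.] [[-0.049, -0.999, 0.0, -87.921], [-0.97, 0.047, -0.239, 585.511], [0.239, -0.012, -0.971, 1036.674], [0.0, 0.0, 0.0, 1.0]] 495.48943244063406
[  457. -1165.   702.] [[0.996, -0.09, -0.016, -548.743], [-0.058, -0.493, -0.868, 62.115], [0.07, 0.866, -0.496, 1324.744], [0.0, 0.0, 0.0, 1.0]] 463.0477702637739
```

View pics/t.png

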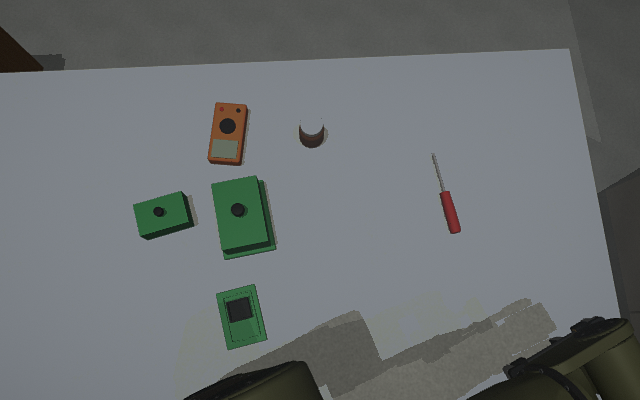

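View pics/s.png

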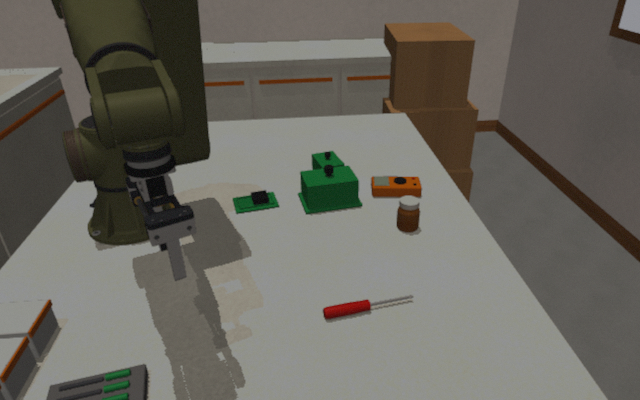

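Top view: the large lid is at (242,215), sitting on the large case (250,220), with its knob at (238,210). The smaller lid at (163,215) and the bare small case at (242,319) are look-alikes. The side view agrees: large lid (331,188), small lid (328,160), small case (256,200). The larger lid on the larger case fits the description.

```bash
cat > m.py <<'E'
from h import *
t=imaging.camera("top");s=imaging.camera("side")
def knob(c,box):
    x0,y0,x1,y1=box;im=c["img"][y0:y1,x0:x1].astype(int);m=(im.max(2)<45).astype(np.uint8)
    n,l,st,ce=cv2.connectedComponentsWithStats(m);return [(st[i].tolist(),(ce[i]+[x0,y0]).round(1).tolist()) for i in range(1,n) if st[i][4]>15]
kt=knob(t,(222,195,255,228));ks=knob(s,(315,158,342,182));print(kt,ks)
# lid top face: bright green in top view
hsv=cv2.cvtColor(t["img"],cv2.COLOR_RGB2HSV)
sub=np.zeros((400,640),bool);sub[165:270,200:290]=True
g=(hsv[...,0]>50)&(hsv[...,0]<80)&(hsv[...,1]>120)&sub
v=hsv[...,2][g];print(np.histogram(v,12))
a=cv2.resize(t["img"][165:270,120:290],None,fx=4,fy=4,interpolation=cv2.INTER_CUBIC)
b=cv2.resize(s["img"][140:220,290:375],None,fx=4,fy=4,interpolation=cv2.INTER_CUBIC)
W=680;b=cv2.copyMakeBorder(b[:180*1+140],0,0,0,W-b.shape[1],cv2.BORDER_CONSTANT)
cv2.imwrite("pics/b.png",cv2.resize(np.vstack([a,b])[:,:,::-1],None,fx=.8,fy=.8))
E
python3 m.py
```

```text
[([9, 8, 14, 14, 146], [237.6, 209.4])] [([9, 7, 9, 12, 85], [328.3, 170.1])]
(array([   1,    1,    2,   27,   18,   13,   20,   20,   35, 1127, 1757,
         96]), array([ 46. ,  51.5,  57. ,  62.5,  68. ,  73.5,  79. ,  84.5,  90. ,
        95.5, 101. , 106.5, 112. ]))
```

View pics/b.png

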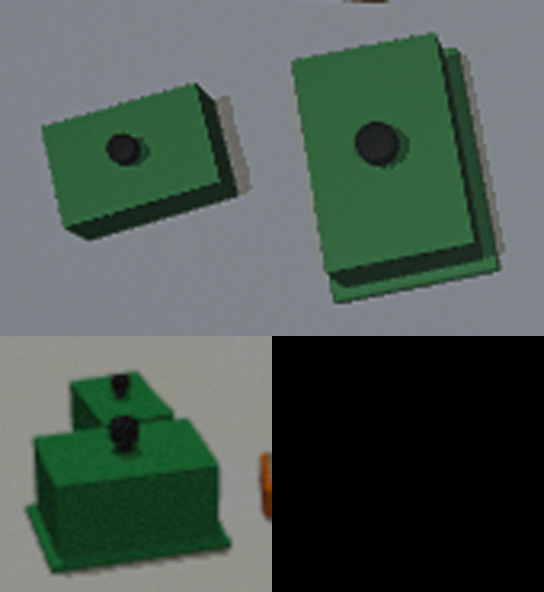

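The crop confirms it. The big lid's top corners are at crop (292,60), (437,34), (475,243), (327,270), on the wider case base. The small lid stands apart on the left.

Run:
```python
from h import *
t=imaging.camera("top");s=imaging.camera("side")
P=lambda x,y:(x/3.2+120-.4,y/3.2+165-.4)
L=[atz(t,P(*p),86)[:2] for p in((292,60),(437,34),(475,243),(327,270))]
L=np.array(L);print(L.round(), L.mean(0).round(1))
for a,b in((3,0),(2,1)):
    d=L[b]-L[a];print(np.linalg.norm(d),np.arctan2(d[1],d[0]))
for a,b in((0,1),(3,2)):
    d=L[b]-L[a];print(np.linalg.norm(d),np.arctan2(d[1],d[0])+np.pi/2)
C=np.array([atz(t,P(*p),10)[:2] for p in((335,302),(500,268),(460,50))]);print(C.round(),((C[0]+C[2])/2).round(1))
d=C[2]-C[1];print(np.linalg.norm(d),np.arctan2(d[1],d[0]))
# knob: top view centroid includes top face mostly
print(tri(t,(237.6,209.4),s,(328.3,170.1)).round(1),atz(t,(237.6,209.4),112).round(1))
r=monitor.read_state();print(r["eef_pos"],r["eef_rot"],r["joints"],r["finger_gap"])
```

```text
[[629. 108.]
 [643.   6.]
 [495. -16.]
 [481.  84.]] [562.   45.5]
150.08671008462431 0.15758856110662234
150.37019379678622 0.14988761242765905
102.05423876647865 0.13717912098405383
100.90264631720486 0.13418019695053074
[[469.  92.]
 [488. -27.]
 [653.  -3.]] [561.4  44.6]
166.9782792785274 0.14851227345070386
[561.4  46.  105.6] [560.7  45.1 112. ]
[ 237.66528308 -496.00535591  224.47512706] [3.14152776e+00 5.63288594e-06 4.46802857e-01] [-1.19055373e+00  2.99870039e-01  1.52096906e+00 -1.34648112e-06
  1.32068844e+00 -6.65599281e-02] 93.80673635550362
```

Emit:
arm_command:
  steps:
    - [1, 526, -348, 0, 17]
    - [1, 526, -348, 0, 17]
    - [1, 526, -348, 0, 17]
    - [1, 526, -348, 0, 17]
    - [1, 526, -348, 0, 17]
    - [1, 526, -348, 0, 17]
    - [1, 526, -348, 0, 17]
    - [1, 526, -348, 0, 17]
    - [1, 526, -348, 0, 17]
    - [1, 526, -348, 0, 17]
    - [1, 526, -348, 0, 17]
    - [1, 526, -348, 0, 17]
    - [1, 526, -348, 0, 17]
    - [1, 526, -348, 60, 17]
  force: 25

```text
clock: 2.65
eef_pos: [563.4, 43.8, 167.7]
eef_rot: [3.14, -0.009, 0.148]
wrist_force: [0.8, 0.2, -0.2]
finger_gap: 93.7
finger_force: 0.0
```

Emit:
arm_command:
  steps:
    - [1, 0, 0, 25, 0]
    - [1, 0, 0, 50, 0]
    - [1, 0, 0, 56, 0]
    - [1, 0, 0, 56, 0]
    - [0.2, 0, 0, 56, 0]
    - [0.2, 0, 0, 56, 0]
    - [0.2, 0, 0, 56, 0]
    - [0.2, 0, 0, 56, 0]
    - [0.2, 0, 0, 56, 0]
    - [0.2, 0, 0, 56, 0]

```text
clock: 3.9
eef_pos: [561.6, 45.1, 108.4]
eef_rot: [3.142, 0.0, 0.15]
wrist_force: [0.2, 0.3, -0.5]
finger_gap: 37.4
finger_force: 0.0
```

Emit:
arm_command:
  steps:
    - [0, 0, 0, 0, 0]
    - [0, 0, 0, 0, 0]
    - [0, 0, 0, 0, 0]
    - [0, 0, 0, 0, 0]
    - [0, 0, 0, -10, 0]
    - [0, 0, 0, -30, 0]
    - [0, 0, 0, -60, 0]
    - [0, 0, 0, -95, 0]
    - [0, 0, 0, -95, 0]
  force: 30

```text
clock: 5.03
eef_pos: [562.5, 45.0, 206.0]
eef_rot: [3.141, -0.005, 0.15]
wrist_force: [0.5, 0.4, -2.7]
finger_gap: 27.5
finger_force: 30.0
```

Emit:
arm_command:
  steps:
    - [0, -14, 58, 0, 0]
    - [0, -29, 118, 0, 0]
    - [0, -44, 178, 0, 0]
    - [0, -58, 239, 0, 0]
    - [0, -58, 239, 0, 0]
    - [0, -58, 239, 40, 0]
    - [0, -58, 239, 75, 0]
    - [0, -58, 239, 93, 0]
    - [0, -58, 239, 100, 0]
    - [0, -58, 239, 104, 0]
    - [0, -58, 239, 106, 0]
    - [0, -58, 239, 106, 0]

```text
clock: 6.52
eef_pos: [540.5, -199.9, 98.3]
eef_rot: [3.141, -0.001, 0.15]
wrist_force: [0.2, 2.5, 0.8]
finger_gap: 27.3
finger_force: 30.0
```

Set down; release and rise, then look at the lock.

Emit:
arm_command:
  steps:
    - [0.7, 0, 0, 0, 0]
    - [0.7, 0, 0, 0, 0]
    - [0.7, 0, 0, 0, 0]
    - [0.7, 0, 0, 0, 0]
    - [0.7, 0, 0, -30, 0]
    - [0.7, 0, 0, -90, 0]
    - [0.7, 0, 0, -130, 0]
    - [0.7, -60, 60, -130, 0]
    - [0.7, -100, 110, -130, 0]
    - [0.7, -100, 110, -130, 0]

```text
clock: 7.78
eef_pos: [455.9, -325.8, 227.6]
eef_rot: [3.141, -0.0, 0.148]
wrist_force: [-0.0, 0.3, -0.4]
finger_gap: 65.4
finger_force: 0.0
```

Run:
```python
from h import *
t=imaging.camera("top");s=imaging.camera("side")
for n in["dial_grip","shackle_crown","lock","lid"]:
    for k,c in(("t",t),("s",s)):
        print(n,k,[(np.round(r["rect"],1).tolist(),round(r["p"],2)) for r in find_in(c,n)][:3])
a=cv2.resize(t["img"][160:275,200:290],(450,575),interpolation=cv2.INTER_CUBIC)
b=cv2.resize(s["img"][150:225,290:375],(340,300),interpolation=cv2.INTER_CUBIC)
o=np.zeros((575,790,3),np.uint8);o[:,:450]=a;o[:300,450:]=b
cv2.imwrite("pics/c.png",o[:,:,::-1]);np.savez("shots.npz",t=t["img"],s=s["img"])
```

```text
dial_grip t [([240.4, 205.9, 19.8, 16.1], 0.67)]
dial_grip s [([334.6, 183.7, 7.1, 7.8], 0.57), ([367.9, 308.9, 92.1, 24.5], 0.15)]
shackle_crown t [([435.8, 158.4, 2.4, 2.9], 0.56), ([243.9, 230.3, 26.2, 27.0], 0.51), ([241.8, 217.4, 25.3, 45.3], 0.51)]
shackle_crown s []
lock t [([239.5, 217.7, 29.4, 45.4], 0.55), ([244.3, 219.6, 60.0, 76.1], 0.23)]
lock s [([327.6, 185.2, 35.1, 21.1], 0.84)]
lid t [([163.4, 215.5, 59.1, 42.4], 0.86), ([436.9, 162.8, 3.3, 16.3], 0.2)]
lid s [([333.0, 238.6, 69.4, 55.5], 0.96), ([330.6, 166.2, 30.2, 33.6], 0.88)]
```

View pics/c.png

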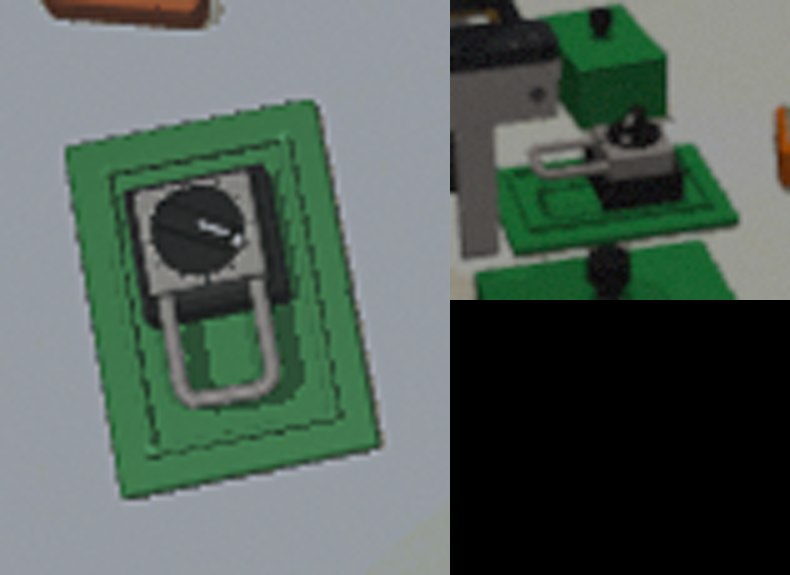

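The top crop (scale 5, origin (200,160)) shows the lock in its cradle. Dial centre is at crop (198,230), the white pointer runs to about (238,240), and the crown middle is near (230,398). The lid stands upright by the knob in the side view.

Run:
```python
from h import *
t=imaging.camera("top");s=imaging.camera("side")
P=lambda x,y:(x/5+200-.4,y/5+160-.4)
C=np.array([atz(t,P(*p),10)[:2] for p in((65,147),(315,100),(382,446),(125,497))]);print(C.round(1).tolist(),C.mean(0).round(1))
L=[np.linalg.norm(C[i]-C[(i+1)%4]).round(1) for i in range(4)];print(L)
d=(C[0]+C[1]-C[2]-C[3]);y1=np.arctan2(d[1],d[0]);d=C[0]+C[3]-C[1]-C[2];y2=np.arctan2(d[1],d[0])-np.pi/2;print("yaw",y1,y2)
dc=atz(t,P(198,230),60)[:2];cr=atz(t,P(230,398),45)[:2];print("disc",dc,"crown",cr,np.linalg.norm(dc-cr),np.arctan2(*(dc-cr)[::-1]))
# white line pixels
im=t["img"];sub=im[198:214,230:250].astype(int);m=sub.min(2)>105
ys,xs=np.nonzero(m);print(list(zip(xs+230,ys+198,sub.min(2)[m])))
a=atz(t,P(200,222),73)[:2];b=atz(t,P(240,241),73)[:2]
d=b-a;print("line",a,b,np.arctan2(d[1],d[0]))
# black-dial bbox
m=(im[190:225,222:262].max(2)<50).astype(np.uint8);n,l,st,ce=cv2.connectedComponentsWithStats(m)
print([(st[i].tolist(),ce[i]+[222,190]) for i in range(1,n) if st[i][4]>30])
yw=(y1+y2)/2;c=C.mean(0);ex=np.array([np.cos(yw),np.sin(yw)]);print("pred lock",c+20*ex,"crown",c-55*ex)
print(tri(t,P(200,225),s,(334.6,183)))
# enlarged
e=np.zeros((560,790,3),np.uint8);e[:,:560]=cv2.resize(im[190:222,224:256],(560,560),interpolation=cv2.INTER_CUBIC)
cv2.imwrite("pics/d.png",e[:,:560,::-1])
```

```text
[[637.6, 118.4], [655.0, -0.9], [487.2, -27.6], [469.4, 91.0]] [562.3  45.2]
[np.float64(120.6), np.float64(170.0), np.float64(120.0), np.float64(170.4)]
yaw 0.1598915324210112 0.14721489183055914
disc [581.6435269   48.84675248] crown [506.94475964  37.62193851] 75.53742303676961 0.14915177305691324
[(np.int64(230), np.int64(198), np.int64(127)), (np.int64(231), np.int64(198), np.int64(134)), (np.int64(232), np.int64(198), np.int64(134)), (np.int64(233), np.int64(198), np.int64(110)), (np.int64(246), np.int64(198), np.int64(128)), (np.int64(247), np.int64(198), np.int64(127)), (np.int64(248), np.int64(198), np.int64(129)), (np.int64(249), np.int64(198), np.int64(122)), (np.int64(230), np.int64(199), np.int64(128)), (np.int64(231), np.int64(199), np.int64(128)), (np.int64(232), np.int64(199), np.int64(127)), (np.int64(248), np.int64(199), np.int64(130)), (np.int64(249), np.int64(199), np.int64(127)), (np.int64(230), np.int64(200), np.int64(126)), (np.int64(247), np.int64(200), np.int64(131)), (np.int64(248), np.int64(200), np.int64(130)), (np.int64(249), np.int64(200), np.int64(130))
[... 1661 characters left out ...]
, np.int64(213), np.int64(133)), (np.int64(231), np.int64(213), np.int64(113)), (np.int64(232), np.int64(213), np.int64(132)), (np.int64(247), np.int64(213), np.int64(130)), (np.int64(248), np.int64(213), np.int64(128)), (np.int64(249), np.int64(213), np.int64(128))]
line [582.08488971  46.09101679] [572.51626398  28.4338605 ] -2.0674087783552393
[([28, 3, 8, 28, 109], array([253.49541284, 207.02752294])), ([9, 7, 18, 18, 227], array([238.55947137, 205.48898678])), ([3, 8, 7, 27, 47], array([227.80851064, 212.04255319])), ([13, 27, 15, 8, 67], array([242.        , 220.67164179]))]
pred lock [582.05361186  48.30399386] crown [507.93607297  36.83270673]
[581.14745027  47.54919583  61.53505535]
```

View pics/d.png

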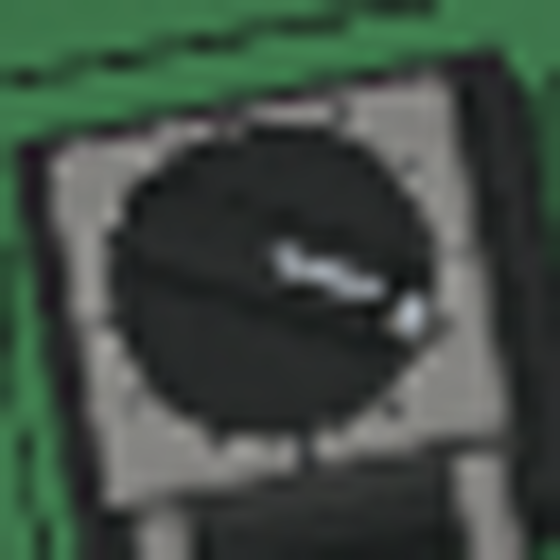

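Emit:
arm_command:
  steps:
    - [0.4, 26, -50, 0, -10]
    - [0.4, 52, -100, 0, -20]
    - [0.4, 78, -150, 0, -30]
    - [0.4, 104, -200, 0, -40]
    - [0.4, 130, -250, 0, -50]
    - [0.4, 156, -300, 0, -60]
    - [0.4, 178, -350, 0, -60]
    - [0.4, 178, -350, 0, -60]
    - [0.4, 178, -350, 50, -60]
    - [0.4, 178, -350, 100, -60]
    - [0.4, 178, -350, 120, -60]
    - [0.4, 178, -350, 120, -60]
    - [0.4, 178, -350, 120, -60]

```text
clock: 10.0
eef_pos: [581.8, 48.7, 108.8]
eef_rot: [3.14, -0.001, 1.197]
wrist_force: [-0.1, -0.1, 0.9]
finger_gap: 37.4
finger_force: 0.0
```

Run:
```python
from h import *
r=monitor.read_state();print(r["eef_pos"],r["eef_rot"],r["finger_gap"],r["joints"])
t=imaging.camera("top");s=imaging.camera("side");r=monitor.read_state();print(r["eef_pos"],r["eef_rot"])
o=np.zeros((600,790,3),np.uint8)
o[:,:390]=cv2.resize(t["img"][160:260,205:270],(390,600),interpolation=cv2.INTER_CUBIC)
o[:400,390:]=cv2.resize(s["img"][150:210,290:350],(400,400),interpolation=cv2.INTER_CUBIC)
cv2.imwrite("pics/e.png",o[:,:,::-1])
```

```text
[581.81612806  48.69821912 108.76204242] [ 3.13996678e+00 -6.04615621e-04  1.19685461e+00] 37.437331347948565 [ 2.08063168e-02  4.89320958e-01  1.54123791e+00 -7.50012710e-05
  1.10930044e+00  3.94781867e-01]
[581.83506353  48.9063522  108.84296912] [ 3.13962739e+00 -8.34278560e-04  1.19708807e+00]
```

View pics/e.png

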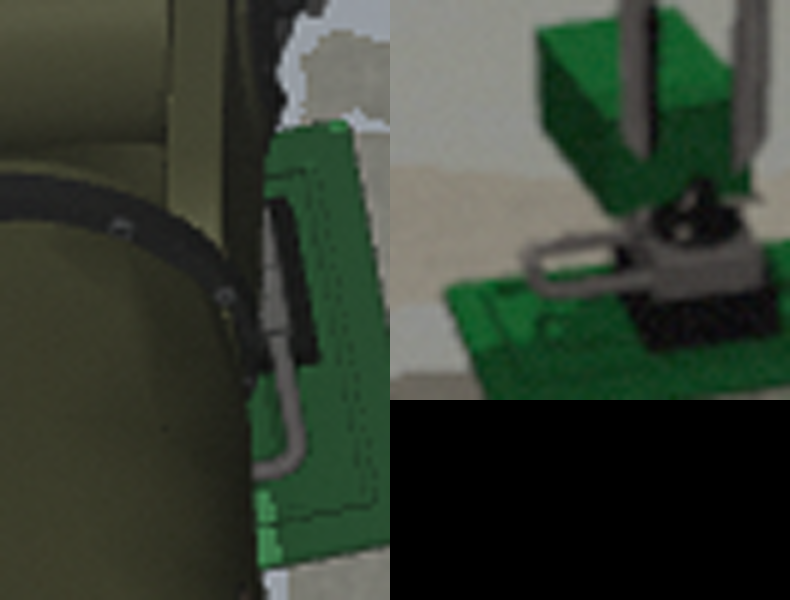

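Side crop: the open fingers straddle the dial bar at (697,210), and the top view is blocked by the arm. I'll descend and close gently.

Emit:
arm_command:
  steps:
    - [0.4, 0, 0, 14, 0]
    - [0.4, 0, 0, 24, 0]
    - [0.4, 0, 0, 27, 0]
    - [0.4, 0, 0, 27, 0]
    - [0, 0, 0, 27, 0]
    - [0, 0, 0, 27, 0]
    - [0, 0, 0, 27, 0]
    - [0, 0, 0, 27, 0]
    - [0, 0, 0, 27, 0]
    - [0, 0, 0, 27, 0]
  force: 15

```text
clock: 11.35
eef_pos: [581.5, 49.1, 80.6]
eef_rot: [3.141, -0.0, 1.197]
wrist_force: [1.3, -0.7, 2.2]
finger_gap: 12.0
finger_force: 15.0
```

Emit:
arm_command:
  steps:
    - [0, 0, 0, 0, 5]
    - [0, 0, 0, 0, 10]
    - [0, 0, 0, 0, 15]
    - [0, 0, 0, 0, 20]
    - [0, 0, 0, 0, 25]
    - [0, 0, 0, 0, 30]
    - [0, 0, 0, 0, 30]
    - [0, 0, 0, 0, 30]
  force: 20

```text
clock: 12.35
eef_pos: [581.2, 49.1, 80.5]
eef_rot: [-3.141, 0.0, 0.676]
wrist_force: [-0.2, 1.0, 1.2]
finger_gap: 11.9
finger_force: 20.0
```

```bash
python3 -c "
from h import *
r=monitor.read_state();print(r['moment'],r['wrist_force'],r['finger_gap'],r['eef_rot'],r['eef_pos'])"
```

```text
[ 0.06900767 -0.06582774 -0.02629243] [-0.2100577   1.04336161  1.17667305] 11.886557941296743 [-3.14144400e+00  3.38518960e-05  6.75602826e-01] [581.21939953  49.13385218  80.45865418]
```

Emit:
arm_command:
  steps:
    - [0, 0, 0, 0, 5]
    - [0, 0, 0, 0, 10]
    - [0, 0, 0, 0, 15]
    - [0, 0, 0, 0, 20]
    - [0, 0, 0, 0, 25]
    - [0, 0, 0, 0, 30]
    - [0, 0, 0, 0, 30]
    - [0, 0, 0, 0, 30]

```text
clock: 13.35
eef_pos: [581.0, 49.2, 80.1]
eef_rot: [-3.141, 0.001, 0.153]
wrist_force: [0.1, 1.5, -2.9]
finger_gap: 11.7
finger_force: 20.0
```

```bash
python3 -c "
from h import *
r=monitor.read_state();print(r['moment'],r['wrist_force'],r['finger_gap'],r['eef_rot'],r['eef_pos'])"
```

```text
[ 0.22500131 -0.11206603 -0.00659459] [ 0.05522427  1.45571967 -2.92976577] 11.743367167120908 [-3.14132921e+00  6.97799092e-04  1.52664899e-01] [581.02080889  49.20160969  80.11628463]
```

Emit:
arm_command:
  steps:
    - [0.35, 0, 0, 0, 0]
    - [0.35, 0, 0, 0, 0]
    - [0.35, 0, 0, 0, 0]
    - [0.35, 0, 0, -40, 0]
    - [0.35, 0, 0, -100, 0]
    - [0.35, 0, 0, -140, -10]
    - [0.35, 0, 60, -140, -20]
    - [0.35, 0, 120, -140, -30]
    - [0.35, 0, 180, -140, -40]
    - [0.35, -20, 240, -140, -50]
    - [0.35, -40, 300, -140, -60]
    - [0.35, -40, 300, -140, -70]
    - [0.35, -40, 300, -140, -80]
    - [0.35, -40, 300, -140, -90]
    - [0.35, -40, 300, -140, -90]

```text
clock: 15.22
eef_pos: [586.5, -253.6, 220.4]
eef_rot: [-3.142, 0.0, 1.72]
wrist_force: [0.8, 0.4, 0.8]
finger_gap: 33.5
finger_force: 0.0
```

Run:
```python
from h import *
t=imaging.camera("top");s=imaging.camera("side")
o=np.zeros((560,790,3),np.uint8)
o[:,:490]=cv2.resize(t["img"][190:246,220:269],(490,560),interpolation=cv2.INTER_CUBIC)
o[:300,490:]=cv2.resize(s["img"][160:220,300:360],(300,300),interpolation=cv2.INTER_CUBIC)
cv2.imwrite("pics/f.png",o[:,:,::-1])
r=monitor.read_state();print(r["eef_pos"],r["eef_rot"],r["finger_gap"])
```

```text
[ 586.56547015 -253.49487229  220.45755261] [-3.14156300e+00  1.27229889e-05  1.71685814e+00] 33.008628940854045
```

View pics/f.png

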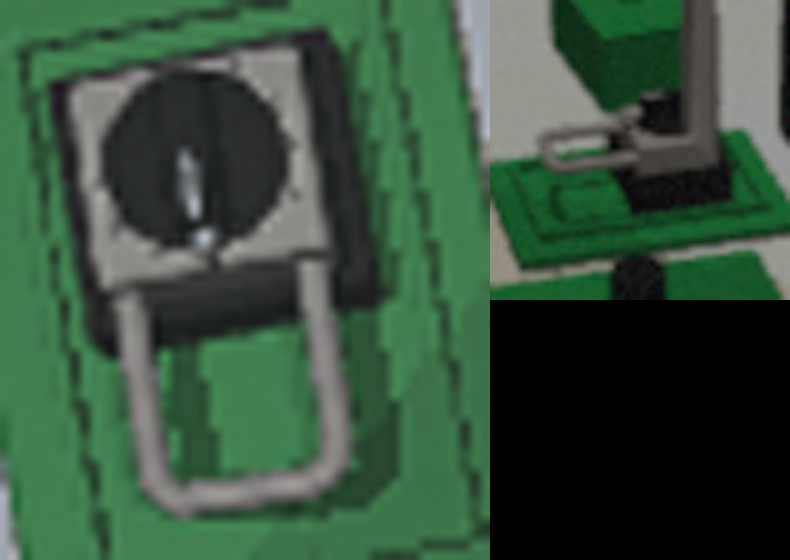

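Pointer (crop (203,240)) now stands at the long mark (207,258) on the shackle side. The crown middle is at crop (245,493), i.e. pixel (244,239).

Emit:
arm_command:
  steps:
    - [0.35, 60, -7, 0, 0]
    - [0.35, 120, -14, 0, 0]
    - [0.35, 180, -21, 0, 0]
    - [0.35, 240, -28, 0, 0]
    - [0.35, 299, -36, 0, 0]
    - [0.35, 299, -36, 0, 0]
    - [0.35, 299, -36, 50, 0]
    - [0.35, 299, -36, 100, 0]
    - [0.35, 299, -36, 130, 0]
    - [0.35, 299, -36, 130, 0]
    - [0.35, 299, -36, 145, 0]
    - [0.35, 299, -36, 160, 0]
    - [0.35, 299, -36, 170, 0]
    - [0.35, 299, -36, 175, 0]
    - [0.35, 299, -36, 175, 0]

```text
clock: 17.2
eef_pos: [506.2, 36.8, 45.3]
eef_rot: [-3.141, -0.0, 1.721]
wrist_force: [0.4, 0.5, 0.5]
finger_gap: 32.7
finger_force: 0.0
```

Emit:
arm_command:
  steps:
    - [0, 0, 0, 0, 0]
    - [0, 0, 0, 0, 0]
    - [0, 0, 0, 0, 0]
    - [0, 0, 0, 0, 0]
    - [0, 0, 0, 0, 0]
    - [0, 0, 0, 0, 0]
  force: 15

```text
clock: 17.95
eef_pos: [506.5, 36.7, 45.6]
eef_rot: [3.141, 0.0, 1.721]
wrist_force: [2.4, -1.6, 0.1]
finger_gap: 7.2
finger_force: 15.0
```

Emit:
arm_command:
  steps:
    - [0, 0, -2, 0, 0]
    - [0, 0, -5, 0, 0]
    - [0, 0, -8, 0, 0]
    - [0, 0, -11, 0, 0]
    - [0, 0, -14, 0, 0]
    - [0, 0, -16, 0, 0]
    - [0, 0, -17, 0, 0]
    - [0, 0, -17.5, 0, 0]
    - [0, 0, -17.5, 0, 0]
  force: 30

```text
clock: 19.08
eef_pos: [490.7, 34.3, 46.1]
eef_rot: [3.137, 0.0, 1.721]
wrist_force: [14.1, -0.9, -2.9]
finger_gap: 6.9
finger_force: 29.9
```

Emit:
arm_command:
  steps:
    - [0.35, 0, 1.5, 0, 0]
    - [0.35, 0, 1.5, 0, 0]
    - [0.35, 0, 1.5, 0, 0]
    - [0.35, 0, 1.5, 0, 0]
    - [0.35, 0, 1.5, -30, 0]
    - [0.5, 0, 1.5, -80, 0]
    - [0.7, 0, 1.5, -120, 10]
    - [1, 0, 1.5, -120, 20]
    - [1, 0, 1.5, -120, 30]
    - [1, 0, 1.5, -120, 40]
    - [1, 0, 1.5, -120, 50]
    - [1, 0, 1.5, -120, 60]
    - [1, 0, 1.5, -120, 70]
    - [1, 0, 1.5, -120, 80]
    - [1, 0, 1.5, -120, 90]
    - [1, 0, 1.5, -120, 90]
    - [1, 0, 1.5, -120, 90]

```text
clock: 21.2
eef_pos: [490.4, 34.3, 165.4]
eef_rot: [-3.142, 0.0, 0.154]
wrist_force: [0.7, 0.2, 0.3]
finger_gap: 93.6
finger_force: 0.0
```

Run:
```python
from h import *
s=imaging.camera("side");t=imaging.camera("top")
r=monitor.read_state();print(r["eef_pos"],r["eef_rot"],r["finger_gap"],r["joints"])
o=np.zeros((600,790,3),np.uint8)
o[:400,:400]=cv2.resize(s["img"][150:220,290:360],(400,400),interpolation=cv2.INTER_CUBIC)
o[:,400:]=cv2.resize(t["img"][160:260,205:270],(390,600),interpolation=cv2.INTER_CUBIC)
cv2.imwrite("pics/g.png",o[:,:,::-1])
```

```text
[490.41494722  34.3441753  165.43680513] [-3.14158015e+00  6.42241269e-05  1.52703180e-01] 94.10600925179035 [-4.60175871e-03  2.30321099e-01  1.75362045e+00  2.49470904e-06
  1.15771649e+00  1.41349039e+00]
```

View pics/g.png

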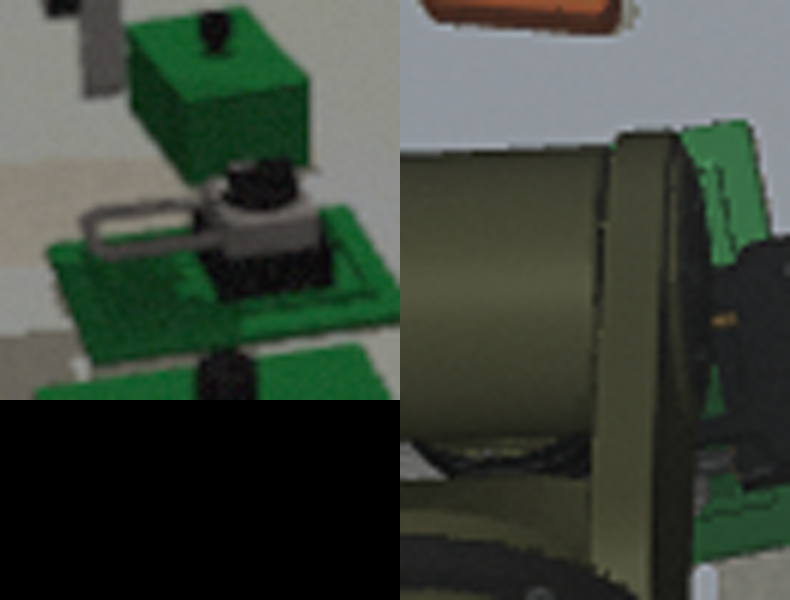

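Side crop: the shackle is fully out (crown (90,235)) and the lock is still seated. Now gripping across its width.

Emit:
arm_command:
  steps:
    - [1, 44, 0, 0, 0]
    - [1, 87, 0, 0, 0]
    - [1, 87, 0, 0, 0]
    - [1, 87, 0, 40, 0]
    - [1, 87, 0, 80, 0]
    - [1, 87, 0, 98, 0]
    - [1, 87, 0, 106, 0]
    - [1, 87, 0, 108, 0]
    - [1, 87, 0, 108, 0]
    - [0.4, 87, 0, 108, 0]
    - [0.4, 87, 0, 108, 0]
    - [0.4, 87, 0, 108, 0]
    - [0.4, 87, 0, 108, 0]
    - [0.4, 87, 0, 108, 0]
    - [0.4, 87, 0, 108, 0]
    - [0.4, 87, 0, 108, 0]
  force: 30

```text
clock: 23.3
eef_pos: [576.6, 47.5, 57.5]
eef_rot: [-3.141, -0.0, 0.15]
wrist_force: [1.3, 2.6, 0.4]
finger_gap: 53.7
finger_force: 30.0
```

Emit:
arm_command:
  steps:
    - [0.3, 0, 0, 0, 0]
    - [0.3, 0, 0, 0, 0]
    - [0.3, 0, 0, -4, 0]
    - [0.3, 0, 0, -10, 0]
    - [0.3, 0, 0, -20, 0]
    - [0.3, 0, 0, -40, 0]
    - [0.3, 0, 0, -70, 0]
    - [0.3, 0, 0, -100, 0]
    - [0.3, 0, 0, -130, 0]
    - [0.3, 0, 0, -160, 0]
    - [0.3, 0, 0, -185, 0]
    - [0.3, 0, 0, -195, 0]
    - [0.3, 0, 0, -195, 0]
    - [0.3, 0, 0, -195, 0]
    - [0.3, 0, 0, -195, 0]
  force: 55

```text
clock: 25.18
eef_pos: [576.2, 47.3, 251.5]
eef_rot: [-3.141, 0.002, 0.15]
wrist_force: [0.2, 0.1, -4.2]
finger_gap: 53.6
finger_force: 55.0
```

Run:
```python
from h import *
s=imaging.camera("side");t=imaging.camera("top")
r=monitor.read_state();print(r["eef_pos"],r["eef_rot"],r["finger_gap"],r["finger_force"],r["wrist_force"])
o=np.zeros((600,790,3),np.uint8)
o[:,:400]=cv2.resize(s["img"][70:220,280:380],(400,600),interpolation=cv2.INTER_CUBIC)
o[:244,400:]=cv2.resize(t["img"],(390,244),interpolation=cv2.INTER_AREA)
o[300:544,400:]=cv2.resize(s["img"],(390,244),interpolation=cv2.INTER_AREA)
cv2.imwrite("pics/i.png",o[:,:,::-1])
```

```text
[576.34917273  47.32006982 251.87941491] [-3.14146404e+00  9.11715773e-04  1.50022893e-01] 53.408736538205716 54.99805390834808 [-0.49000421  0.36967886 -4.18256871]
```

View pics/i.png

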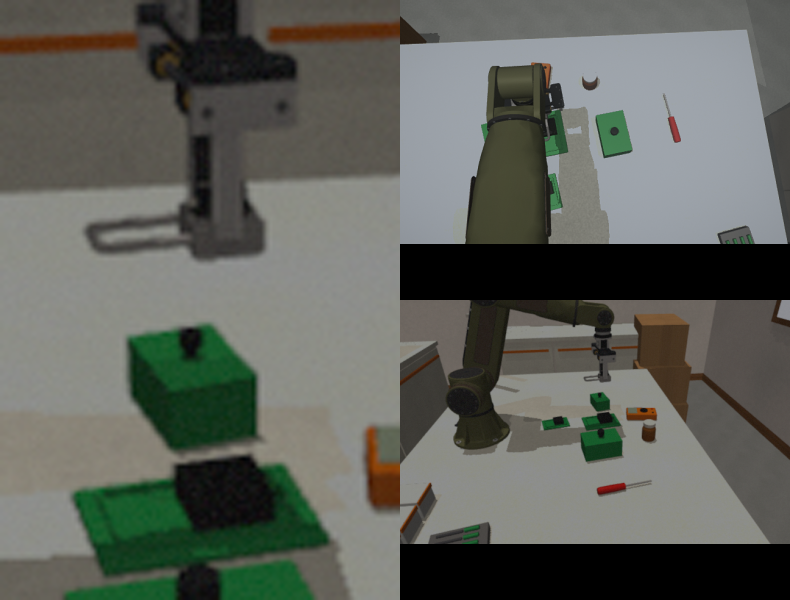

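The lock hangs level at crop (230,235), open, with its underside about 22 cm up. The cradle is empty, the lid is upright on the bench, and the bystanders are untouched.

```bash
python3 -c "
from cell import job
print(job.sign_off())"
```

```text
the job is handed in; nothing more can be done
None
```

The job is handed in at about 25 s: the lid stands upright on the bench clear of the case, the dial was turned two clicks clockwise to the long mark, the shackle is pulled out its full 16 mm, and the open lock is held level about 22 cm above the bench.

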